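# Bring the beaker under the swing funnel

### The arm

A 7-joint arm with a two-finger parallel gripper is mounted at the origin on a cart in front of the work surface, level with it; the furniture and walls round the work are solid. World frame = base frame: x ahead of the robot, y to its left, z up, the work surface at z = 0. Lengths are in mm, angles in rad, forces in N, time in s.
With the tool pointing down it reaches from about 350 to 900 mm from the base axis. Payload 8.1 kg.
Tool frame: the origin (TCP) lies at the very end of the fingers, on their centre line; the grasp point (between the pads) lies 19 mm behind it (ctrl.hold_point_z is the z of the grasp point in the tool frame, in mm); z points along the fingers, y is the line along which they close (so a half turn about z gives the same grasp; the last joint's range is limited). The gripper opens to 85 mm and grips with 20 to 120 N. Pads are 22 mm wide; open, the fingers measure 114 mm over their backs; the gripper's body (76 mm by 85 mm) begins 54 mm behind the grasp point. The pads swing forward as they close: fully open they stand 13 mm farther back than shut.
Start: joints at [1.072, 0.434, 0.025, 1.573, -0.012, 1.134, -0.075], TCP at [240.945, -576.703, 231.323] pointing down, gripper open.
Joint ranges: [-2.62, 2.62], [-0.44, 2.09], [-1.27, 1.32], [0.08, 2.57], [-1.32, 4.46], [0.12, 2], [-2.74, 2.74]. Speed limits (rad/s): [2.22, 2.22, 3.01, 3.01, 3.14, 3.14, 3.14].

### API

Orientations are given as a rotation vector (axis times angle).
In Python, from station import ctrl gives the robot as it stands.
- The arm moves only by the tool play_rows, never from a script. Its argument "deltas" is a list of rows, each a list of 6 numbers: the shift along the world's x, y, z in cm, then the turn, a rotation vector about the world's x, y, z in rad. A call has 1 to 12 rows; each row is the pose to reach, as a shift and turn from the pose commanded when the call began; what a row does not reach only later rows make up. A row lasts 1/12 s, in which the tool goes at most 41.7 mm and 7.16 degrees, less where a joint would pass 70% of its speed; a pose out of reach is approached as far as the arm can. A call with a gripper value outside its range is refused whole. "gripper" is the opening, from -1 (shut) to 1 (fully open), so that 0 is half open, set as the call begins (left out, the last holds). The fingers move at their own pace and stop on an object; the grip force is fixed at half the most. Time passes only in rows, so rows that repeat a pose let the fingers close. It gives the time, the measured TCP pose, the force, the opening and the grip force at its end, in the units of the state.
- ctrl.get_state(): the state, without advancing time (a new reading comes with each control period).
- ctrl.snapshot(name): name is "scene" or "top" or "wrist"; returns (picture, depth): 480x640x3 uint8, red, green, blue; 480x640 float32, mm along the optical axis (not along the pixel's ray), 0 where there is no reading.
- ctrl.camera_params(name): a dict with "K" (3x3 intrinsics, pixels), "D" ([k1, k2, p1, p2, k3] as OpenCV has them; the pictures are not rectified), "extrinsics" (4x4, takes a point from camera to world coordinates); the wrist camera has in their place "tool_from_camera" (4x4, takes a point from camera to tool coordinates, whose origin is the TCP and whose axes are the flange's). Camera axes: x right, y down, z forward; pixel columns grow to the right and rows downward; lengths in mm; the calibration is good to about 2 mm. A picture is of the moment at which its call begins: read the wrist's pose just before it. camera_params takes no time and is no camera call.
- ctrl.sign_off(): hands the job in; it is judged then, once.
The state is a dict: "t": time; "joints": joint angles; "dq": joint speeds; "joint_efforts": joint torques, N m; "position": TCP position; "ee_rot": TCP orientation; "force": force on the tool from outside, world axes, zero at the start; "torque": the same for the moment, N m; "width": opening from 0.0 (shut) to 1.0 (fully open); "gripper_force": force on a finger pad.
Only numpy, scipy, OpenCV 4.12 (cv2) and the standard library are available. Lean on these libraries where they do the work, as an engineer would, in place of code of your own. Each camera call takes 0.05 s, during which the arm holds its last target. There are 200 camera calls.

### The job

Get the filling stand ready: by pushing gently with a finger on its upright end tabs, turn the four-armed carousel until the small glass beaker stands on the side of the funnel post, and push the bar of the swing funnel round until the funnel stem hangs over the middle of the beaker. Only push: do not grip anything, do not touch the beaker, the crucibles or the funnel itself, and leave the cups standing in their seats and the other things on the bench where they are.

Things in the scene. Friction and masses are not known exactly. Their poses are not given: they have to be found in the camera images.
- station: fixed base: grey round foot (diameter 124) under the carousel, with a flat strip (44 wide, 8 high) along its own +y to an upright steel post (diameter 18, collar 26) 205 mm from the foot's centre. Origin: on the worktop under the foot's centre, on the carousel's axis; z up.
- carousel: four flat arms along its own +x, +y, -x, -y; turns endlessly both ways about its upright axis, stays where left (friction 0.12 N m). Origin on the axis, 22 mm above the worktop. Arms (16 wide, top at 30 mm) carry 60 wide round seats 80 mm from the axis; each ends in an upright tab 115 to 145 mm from the axis, 8 thick, 30 to 70 mm above the worktop: push its flat sides.
- swing_bar: aluminium bar (10 wide, 12 high, underside at 138 mm) turning on the post axis (friction 0.06 N m), where its origin lies. Runs along its own -y: free 14 to 90 mm from the axis, funnel axis at 125. Starts swung out 0.8 to 1.5 rad anticlockwise from above; pushed clockwise to a stop, where its axes are parallel to the station's and it points at the carousel's axis, stem 80 mm from it.
- funnel: white funnel, mouth up (diameter 69, top 169 mm above the worktop), fixed in the ring of the swing bar. Origin: centre of its mouth; moves with the bar. Not to be touched.
- stem_end (a point): lower end of the funnel's stem, on the funnel's axis, 96 mm above the worktop: 10 mm above the beaker's rim, so that beaker and stem pass freely.
- beaker_3: small glass beaker with some soil in it, 46x52 and 56 high, loose in any one of the carousel's seats (rims 6 high); the tallest cup there and the only one that is no crucible. Origin: centre of its underside, 30 mm above the worktop.
- crucible_1: white porcelain crucible, conical, 44 across, 36 high, empty or with a little soil, loose in a carousel seat. Origin: centre of its underside.
- crucible_2: the same, in another seat
- crucible_3: the same, in another seat
- rubber_stopper_2: loose rubber stopper, 29 across, 25 high, standing on the worktop beside the post. Leave alone.
- weight_1: loose small brass balance weight, 21 across, 24 high, on the worktop on the other side of the post. Leave alone.
- tape_roll: loose roll of tape, 69 across, 19 high, lying on the worktop. Leave alone.
There are look-alikes about, which are no part of the job. What is shaped like the beaker_3 but blue is not meant.

How it is judged:
By the outcome, as a careful person would: the job done as asked, in the order asked, and still so for the second after the job is handed in, with the robot touching nothing.
It also fails if it takes over 64 s, if anything falls off the work surface, if the arm or the gripper's body presses on something with over 40 N, if the wrist force passes 120 N, or if a joint passes its speed limit or range.

## Working session

There is one attempt and no reset: what is moved stays moved. The work goes in short steps, Python scripts to look and compute and a tool call to move; the robot and the scene stay as the last step left them, time stands still between calls to the robot, and variables do not carry over. Pictures are saved under pics/ and viewed, at most 10 in all, crops included, and the job is handed in when it is done.

Besides the shell and the picture viewer there is one more tool, called after ">>>" as a command line: name --pt "numbers of a row" for each row, then --argument value for the rest. play_rows: Moves the arm, as the interface text tells. Its arguments: {"type":"object","properties":{"deltas":{"type":"array"},"gripper":{"type":"number"}},"required":["deltas"]}

```bash
mkdir -p pics
cat > h.py <<'E'
import numpy as np, cv2
from station import ctrl
def snap(n):
    im,d=ctrl.snapshot(n); return im,d,ctrl.camera_params(n)
def save(im,f): cv2.imwrite('pics/'+f,im[:,:,::-1])
def pts(d,p):
    K=np.array(p['K']);D=np.array(p['D']);E=np.array(p['extrinsics'])
    v,u=np.mgrid[0:480,0:640]
    n=cv2.undistortPoints(np.stack([u.ravel(),v.ravel()],1).astype(np.float64)[:,None],K,D)[:,0]
    c=np.c_[n,np.ones(len(n))]*d.ravel()[:,None]
    return (c@E[:3,:3].T+E[:3,3]).reshape(480,640,3)
def ray(uv,p,z):
    K=np.array(p['K']);D=np.array(p['D']);E=np.array(p['extrinsics'])
    n=cv2.undistortPoints(np.array(uv,float).reshape(-1,1,2),K,D)[:,0]
    r=np.c_[n,np.ones(len(n))]@E[:3,:3].T;o=E[:3,3]
    return o+r*((z-o[2])/r[:,2])[:,None]
E
python3 - <<'E'
from h import *
for n in('scene','top'):
    im,d,p=snap(n); save(im,n+'0.png'); np.savez(n+'0.npz',im=im,d=d); print(n,np.round(p['extrinsics'],2).tolist(),np.round(p['K'],0).tolist())
print(ctrl.get_state())
E
```

```text
scene [[-0.88, -0.29, 0.37, 260.68], [-0.47, 0.52, -0.71, 669.87], [0.01, -0.8, -0.6, 675.37], [0.0, 0.0, 0.0, 1.0]] [[446.0, 0.0, 327.0], [0.0, 446.0, 238.0], [0.0, 0.0, 1.0]]
top [[0.12, -0.97, 0.22, 352.11], [-0.99, -0.11, 0.02, 12.62], [0.0, -0.22, -0.98, 1140.68], [0.0, 0.0, 0.0, 1.0]] [[524.0, 0.0, 315.0], [0.0, 524.0, 248.0], [0.0, 0.0, 1.0]]
{'t': 0.1, 'joints': array([ 1.07240061,  0.43514901,  0.02494393,  1.57403013, -0.01161088,
        1.13397435, -0.07511957]), 'dq': array([-0.0004386 , -0.00369669,  0.00090751, -0.00145877,  0.00022487,
       -0.00051284,  0.00015843]), 'joint_efforts': array([ 3.53048206e-03, -6.71754813e+01,  1.02812894e+00, -3.16903818e+01,
        1.57216669e-02,  7.20702141e-03,  1.01647479e-04]), 'position': array([ 240.75746244, -576.27046999,  230.59746566]), 'ee_rot': array([-3.07895896e+00, -6.17293182e-01,  6.00144475e-04]), 'force': array([-0.65494261,  0.55240732,  0.39129894]), 'torque': array([-0.05110965, -0.00116404, -0.02214178]), 'gripper_force': 0.0, 'width': 0.9984404802906905}
```

View pics/top0.png

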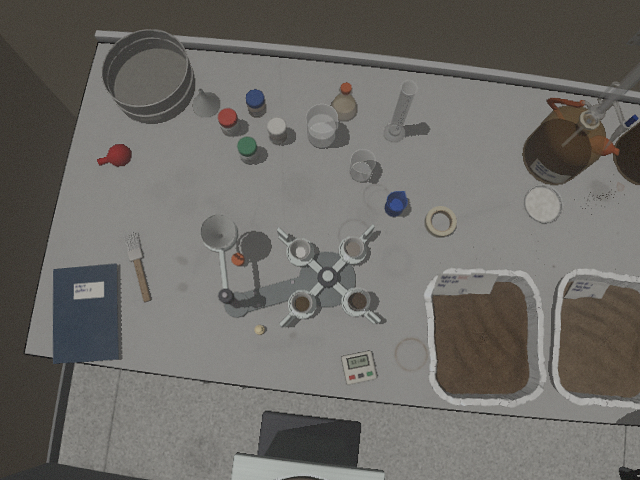

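View pics/scene0.png

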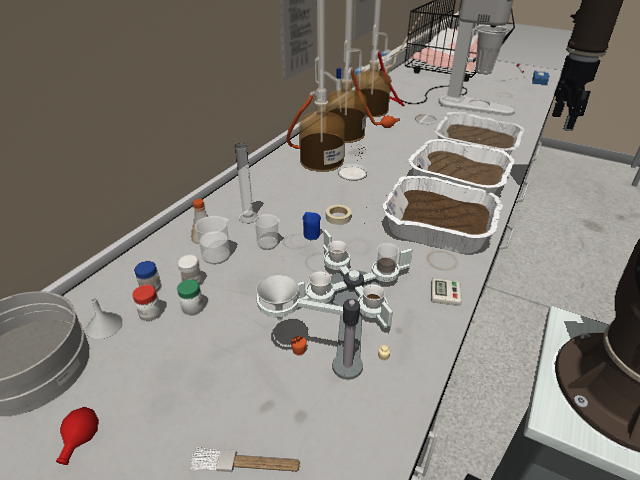

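Run:
```python
from h import *
a=np.load('top0.npz');b=np.load('scene0.npz')
A=cv2.resize(a['im'][200:340,190:400],None,fx=2.85,fy=2.85,interpolation=2)[:, :600]
B=cv2.resize(b['im'][215:385,240:440],None,fx=2.35,fy=2.35,interpolation=2)
A=A[:400];B=B[:400]
A=cv2.resize(A,(420,300)) if 0 else A
save(cv2.resize(a['im'][205:335,190:400],(800,495),interpolation=2),'a1.png')
save(cv2.resize(b['im'][215:385,240:440],(700,595),interpolation=2),'b1.png')
p=ctrl.camera_params('top');P=pts(a['d'],p)
for n,uv,r in [('hub',(328,276),3),('post',(226,296),3),('funnel',(219,233),3)]:
    print(n,np.median(P[uv[1]-r:uv[1]+r+1,uv[0]-r:uv[0]+r+1].reshape(-1,3),0))
# heights around carousel
ref=P[276,328,:2]
R=np.hypot(*(P[...,:2]-ref).transpose(2,0,1))
m=(R>108)&(R<150)&(P[...,2]>55)&(P[...,2]<80)
n,l,s,c=cv2.connectedComponentsWithStats(m.astype(np.uint8))
for i in range(1,n):
    if s[i,4]>5: q=P[l==i]; print('tab',s[i,4],c[i],q.mean(0),np.arctan2(*(q.mean(0)-P[276,328])[[1,0]]))
m=(R>50)&(R<110)&(P[...,2]>50)&(P[...,2]<100)
n,l,s,c=cv2.connectedComponentsWithStats(m.astype(np.uint8))
for i in range(1,n):
    if s[i,4]>5: q=P[l==i]; print('cup',s[i,4],c[i],q.mean(0),q[:,2].max())
m=(P[...,2]>130)&(P[...,2]<185)&(R<400)
n,l,s,c=cv2.connectedComponentsWithStats(m.astype(np.uint8))
for i in range(1,n):
    if s[i,4]>20: q=P[l==i]; print('hi',s[i],c[i],q.mean(0),q[:,2].max())
```

```text
hub [538.71763552   3.7435813   49.02673015]
post [458.84931282 190.58477491 162.98116114]
funnel [585.32957905 230.70365999 132.50730777]
tab 62 [368.83870968 230.41935484] [642.96944908 -71.20344776  66.50327895] -0.6233007596776436
tab 64 [282.5     233.78125] [614.06414111 109.48160051  66.73117157] 0.9516790441638239
tab 70 [374.2        316.24285714] [463.55743143 -99.49332385  66.81325501] -2.200091784110996
tab 64 [284.71875 319.65625] [435.24966003  81.46599713  67.71028453] 2.4973408379215813
cup 135 [353.77037037 244.8962963 ] [609.47953524 -42.94050352  59.88624584] 68.11114944933729
cup 119 [299.47058824 246.78151261] [591.78133173  70.72020643  60.38956113] 68.50665494199211
cup 200 [358.135 298.09 ] [495.94820103 -62.41925174  74.45275913] 89.68623817837056
cup 124 [300.82258065 300.88709677] [478.18173783  53.79650685  60.87491237] 68.86101668300489
cup 6 [358.66666667 295.66666667] [504.32602634 -64.6667405   50.9000676 ] 51.737658762791625
cup 19 [359.05263158 301.52631579] [492.12004823 -66.68483104  51.27098764] 53.11320159799243
hi [396  94  18  19 182] [403.31318681 103.93406593] [ 897.01949878 -110.69484747  158.52629041] 184.05203351798014
hi [ 200  214   38   90 1476] [219.95257453 245.84349593] [555.30834855 219.36050148 153.40303121] 170.78479830198796
```

View pics/a1.png

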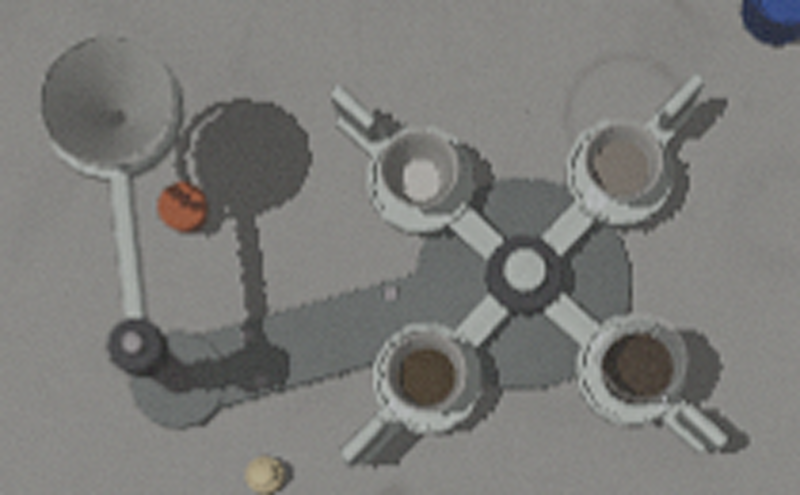

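View pics/b1.png

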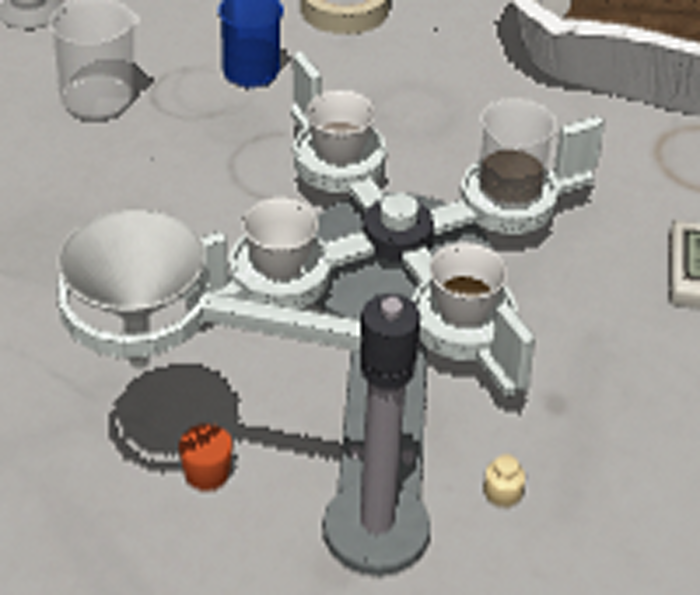

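Top view: the beaker (glass, 89 mm high) is in the seat at px (358,298). The post is at (226,296) and the funnel at (219,233). In the scene view the beaker is at (387,262). Next I refine the angles and check the neighbours.

```bash
cat >> h.py <<'E'
def meas(f=None):
    im,d,p=snap('top'); P=pts(d,p); C=np.array([539,5.])
    if f: np.savez(f,im=im,d=d)
    for _ in range(2):
        R=np.hypot(*(P[...,:2]-C).transpose(2,0,1))
        m=((R>106)&(R<152)&(P[...,2]>58)&(P[...,2]<78)).astype(np.uint8)
        n,l,s,c=cv2.connectedComponentsWithStats(m)
        q=[ray(c[i],p,70)[0,:2] for i in range(1,n) if s[i,4]>25]
        if len(q)==4: C=np.mean(q,0)
    a=[np.arctan2(*(x-C)[::-1]) for x in q]
    ph=np.angle(np.mean(np.exp(4j*np.array(a))))/4
    # post top cap: high points near post
    m=((np.hypot(P[...,0]-459,P[...,1]-190)<25)&(P[...,2]>158)).astype(np.uint8)
    u=cv2.moments(m,True); po=ray([u['m10']/u['m00'],u['m01']/u['m00']],p,163)[0,:2]
    b=(P[...,2]>76)&(P[...,2]<92)&(np.hypot(*(P[...,:2]-C).transpose(2,0,1))<112)&(np.hypot(*(P[...,:2]-C).transpose(2,0,1))>50)
    bk=np.median(P[b][:,:2],0) if b.any() else None
    g=lambda x:np.degrees(np.arctan2(x[1],x[0]))
    print('C',C.round(1),'tabs',np.round(q,1).tolist(),np.degrees(a).round(1),'ph',np.degrees(ph).round(2),'post',po.round(1),np.hypot(*(po-C)).round(1),'dir',g(po-C).round(2),'beaker',bk,None if bk is None else g(bk-C).round(1))
    return im,d,p,P
E
python3 - <<'E'
from h import *
im,d,p,P=meas()
for n,uv,z in [('blue',(397,205),50),('tape',(441,221),19),('timer',(358,367),20),('stopper',(238,260),25),('weight',(260,329),24),('traycorner',(430,275),70),('bigbeaker',(363,166),70)]:
    print(n,ray(uv,p,z)[0].round(),P[uv[1],uv[0]].round())
hsv=cv2.cvtColor(im,cv2.COLOR_RGB2HSV)
v=im.max(2)
# foot strip direction: grey darker region on z~8
m=(np.abs(P[...,2]-8)<6)&(np.hypot(P[...,0]-500,P[...,1]-98)<60)
q=P[m&(v<115)][:,:2]; w,e=np.linalg.eigh(np.cov(q.T)); print(len(q),q.mean(0),np.degrees(np.arctan2(e[1,1],e[0,1])))
# funnel rim and bar
m=(P[...,2]>160)&(np.hypot(P[...,0]-577,P[...,1]-230)<50)
c,r=cv2.minEnclosingCircle(np.argwhere(m)[:,::-1].astype(np.float32)); print('rim',ray(c,p,169)[0],r)
E
```

```text
C [538.5   5.1] tabs [[642.1, -70.8], [613.4, 109.3], [463.7, -99.5], [434.8, 81.5]] [ -36.2   54.3 -125.6  143.6] ph -35.98 post [460.8 193.2] 203.5 dir 112.44 beaker [497.9370112  -61.83135756] -121.2
blue [ 712. -128.   50.] [ 724. -133.   15.]
tape [ 697. -234.   19.] [ 703. -238.   -2.]
timer [358. -81.  20.] [358. -81.  17.]
stopper [555. 202.  25.] [555. 202.  24.]
weight [413. 134.  24.] [413. 134.  24.]
traycorner [ 562. -207.   70.] [ 575. -221.    0.]
bigbeaker [785. -45.  70.] [811. -48.   6.]
915 [500.7102289  103.11048925] 118.0335691213586
rim [579.82809183 225.70911626 169.        ] 17.685476303100586
```

>>> play_rows --gripper -1 --pt "0.7 0.9 0.3 0 0 0.04" --pt "2 2.6 0.8 0 0 0.1" --pt "4 5 1.5 0 0 0.2" --pt "6 7.7 2 0 0 0.3" --pt "8 10.3 2 0 0 0.4" --pt "10 12.9 2 0 0 0.5" --pt "12 15.5 2 0 0 0.6" --pt "14 18 2 0 0 0.7" --pt "16 20.6 2 0 0 0.8" --pt "18 23.2 2 0 0 0.9" --pt "20 25.8 2 0 0 1.0" --pt "21 27 2 0 0 1.05"

```text
t: 1.15
position: [454.2, -300.2, 252.3]
ee_rot: [2.339, 2.096, 0.004]
force: [1.0, 0.7, 0.4]
width: 0.0
gripper_force: 0.0
```

>>> play_rows --pt "2 2.6 0 0 0 0.1" --pt "4 5 0 0 0 0.2" --pt "6 7.7 0 0 0 0.3" --pt "8 10.3 0 0 0 0.4" --pt "10 12.9 0 0 0 0.5" --pt "12 15.5 0 0 0 0.6" --pt "14 18 0 0 0 0.7" --pt "16 20.6 0 0 0 0.8" --pt "18 23.2 0 0 0 0.9" --pt "20 25.8 0 0 0 1.0" --pt "21.2 27.1 0 0 0 1.06" --pt "21.2 27.1 0 0 0 1.06"

```text
t: 2.15
position: [664.1, -29.0, 251.5]
ee_rot: [-0.963, -2.99, -0.005]
force: [-0.5, 0.4, 0.8]
width: 0.001
gripper_force: 0.0
```

>>> play_rows --pt "0 0 -1 0 0 0" --pt "0 0 -3 0 0 0" --pt "0 0 -5.5 0 0 0" --pt "0 0 -8 0 0 0" --pt "0 0 -10.5 0 0 0" --pt "0 0 -13 0 0 0" --pt "0 0 -15 0 0 0" --pt "0 0 -17 0 0 0" --pt "0 0 -18.5 0 0 0" --pt "0 0 -19.7 0 0 0" --pt "0 0 -20.4 0 0 0" --pt "0 0 -20.4 0 0 0"

```text
t: 3.15
position: [661.6, -36.5, 45.8]
ee_rot: [-0.982, -2.982, 0.002]
force: [0.1, -0.3, -0.7]
width: 0.004
gripper_force: 0.0
```

Run:
```python
from h import *
im,d,p=snap('scene'); save(cv2.resize(im[180:330,250:450],(800,600),interpolation=2),'c1.png')
C=np.array([538.5,5.1]); r=133
s=ctrl.get_state(); print(s['position'],s['force'])
# pusher angles table
for a in np.arange(-15,-160,-5): print(a,(C+r*np.array([np.cos(np.radians(a)),np.sin(np.radians(a))])).round(1))
```

```text
[662.38740564 -36.17037722  47.04301289] [-0.05990357 -0.24862127  0.0089821 ]
-15 [667.  -29.3]
-20 [663.5 -40.4]
-25 [659.  -51.1]
-30 [653.7 -61.4]
-35 [647.4 -71.2]
-40 [640.4 -80.4]
-45 [632.5 -88.9]
-50 [624.  -96.8]
-55 [ 614.8 -103.8]
-60 [ 605.  -110.1]
-65 [ 594.7 -115.4]
-70 [ 584.  -119.9]
-75 [ 572.9 -123.4]
-80 [ 561.6 -125.9]
-85 [ 550.1 -127.4]
-90 [ 538.5 -127.9]
-95 [ 526.9 -127.4]
-100 [ 515.4 -125.9]
-105 [ 504.1 -123.4]
-110 [ 493.  -119.9]
-115 [ 482.3 -115.4]
-120 [ 472.  -110.1]
-125 [ 462.2 -103.8]
-130 [453.  -96.8]
-135 [444.5 -88.9]
-140 [436.6 -80.4]
-145 [429.6 -71.2]
-150 [423.3 -61.4]
-155 [418.  -51.1]
```

View pics/c1.png

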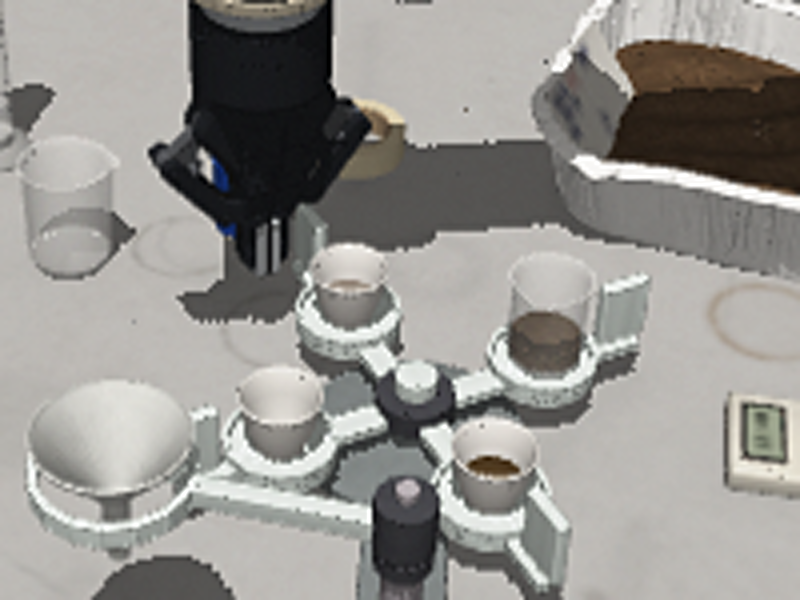

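The image shows the shut fingers at about (265,250) in the crop, beside the tab at (310,240), with clear space. Next I compute the arc rows.

```bash
cat >> h.py <<'E'
def arc(P0,yaw0,angs,r=131,C=(538.5,5.1),off=28):
    out=[]
    for a in angs:
        t=np.radians(a); q=np.array(C)+r*np.array([np.cos(t),np.sin(t)])
        yaw=np.radians(min(0,a+off)); d=(q-P0)/10
        out.append([round(float(d[0]),2),round(float(d[1]),2),0,0,0,round(float(yaw-yaw0),2)])
    print(out); return q,yaw
E
python3 - <<'E'
from h import *
P0=np.array([663,-35.7]);y=0
A=[-19,-20.5,-22,-23.5,-25,-26.5,-28,-29.5,-31,-33,-35,-37]
P0,y=arc(P0,y,A)
for k in range(3):
    s=A[-1]; A=[s-2.5*(i+1) for i in range(12)]; print(A[-1]); P0,y=arc(P0,y,A)
E
```

```text
[[-0.06, -0.18, 0, 0, 0, 0.0], [-0.18, -0.51, 0, 0, 0, 0.0], [-0.3, -0.83, 0, 0, 0, 0.0], [-0.44, -1.14, 0, 0, 0, 0.0], [-0.58, -1.46, 0, 0, 0, 0.0], [-0.73, -1.77, 0, 0, 0, 0.0], [-0.88, -2.07, 0, 0, 0, 0.0], [-1.05, -2.37, 0, 0, 0, -0.03], [-1.22, -2.67, 0, 0, 0, -0.05], [-1.46, -3.05, 0, 0, 0, -0.09], [-1.72, -3.43, 0, 0, 0, -0.12], [-1.99, -3.8, 0, 0, 0, -0.16]]
-67.0
[[-0.35, -0.45, 0, 0, 0, -0.04], [-0.73, -0.88, 0, 0, 0, -0.09], [-1.12, -1.3, 0, 0, 0, -0.13], [-1.53, -1.7, 0, 0, 0, -0.17], [-1.95, -2.08, 0, 0, 0, -0.22], [-2.4, -2.44, 0, 0, 0, -0.26], [-2.85, -2.78, 0, 0, 0, -0.31], [-3.33, -3.1, 0, 0, 0, -0.35], [-3.81, -3.4, 0, 0, 0, -0.39], [-4.31, -3.68, 0, 0, 0, -0.44], [-4.82, -3.94, 0, 0, 0, -0.48], [-5.34, -4.17, 0, 0, 0, -0.52]]
-97.0
[[-0.53, -0.21, 0, 0, 0, -0.04], [-1.07, -0.4, 0, 0, 0, -0.09], [-1.62, -0.56, 0, 0, 0, -0.13], [-2.17, -0.71, 0, 0, 0, -0.17], [-2.73, -0.82, 0, 0, 0, -0.22], [-3.3, -0.91, 0, 0, 0, -0.26], [-3.86, -0.98, 0, 0, 0, -0.31], [-4.43, -1.02, 0, 0, 0, -0.35], [-5.0, -1.04, 0, 0, 0, -0.39], [-5.58, -1.03, 0, 0, 0, -0.44], [-6.15, -1.0, 0, 0, 0, -0.48], [-6.72, -0.94, 0, 0, 0, -0.52]]
-127.0
[[-0.57, 0.08, 0, 0, 0, -0.04], [-1.13, 0.19, 0, 0, 0, -0.09], [-1.68, 0.32, 0, 0, 0, -0.13], [-2.23, 0.47, 0, 0, 0, -0.17], [-2.78, 0.65, 0, 0, 0, -0.22], [-3.31, 0.86, 0, 0, 0, -0.26], [-3.84, 1.08, 0, 0, 0, -0.31], [-4.35, 1.33, 0, 0, 0, -0.35], [-4.85, 1.6, 0, 0, 0, -0.39], [-5.35, 1.89, 0, 0, 0, -0.44], [-5.82, 2.21, 0, 0, 0, -0.48], [-6.29, 2.54, 0, 0, 0, -0.52]]
```

>>> play_rows --pt "-0.06 -0.18 0 0 0 0" --pt "-0.18 -0.51 0 0 0 0" --pt "-0.3 -0.83 0 0 0 0" --pt "-0.44 -1.14 0 0 0 0" --pt "-0.58 -1.46 0 0 0 0" --pt "-0.73 -1.77 0 0 0 0" --pt "-0.88 -2.07 0 0 0 0" --pt "-1.05 -2.37 0 0 0 -0.03" --pt "-1.22 -2.67 0 0 0 -0.05" --pt "-1.46 -3.05 0 0 0 -0.09" --pt "-1.72 -3.43 0 0 0 -0.12" --pt "-1.99 -3.8 0 0 0 -0.16"

```text
t: 4.2
position: [642.8, -73.8, 47.3]
ee_rot: [-1.221, -2.895, -0.0]
force: [0.0, 1.2, 1.0]
width: -0.001
gripper_force: 0.6
```

>>> play_rows --pt "-0.35 -0.45 0 0 0 -0.04" --pt "-0.73 -0.88 0 0 0 -0.09" --pt "-1.12 -1.3 0 0 0 -0.13" --pt "-1.53 -1.7 0 0 0 -0.17" --pt "-1.95 -2.08 0 0 0 -0.22" --pt "-2.4 -2.44 0 0 0 -0.26" --pt "-2.85 -2.78 0 0 0 -0.31" --pt "-3.33 -3.1 0 0 0 -0.35" --pt "-3.81 -3.4 0 0 0 -0.39" --pt "-4.31 -3.68 0 0 0 -0.44" --pt "-4.82 -3.94 0 0 0 -0.48" --pt "-5.34 -4.17 0 0 0 -0.52"

```text
t: 5.2
position: [589.5, -115.7, 47.4]
ee_rot: [1.925, 2.482, 0.001]
force: [1.6, 1.6, -0.5]
width: 0.002
gripper_force: 0.6
```

Run:
```python
from h import *
im,d,p,P=meas()
save(cv2.resize(im[205:335,190:400],(800,495),interpolation=2),'d1.png')
s=ctrl.get_state();print(s['position'],s['force'])
```

```text
C [538.5   7.4] tabs [[663.9, 35.1], [567.8, -111.5], [508.2, 130.7], [414.2, -24.5]] [  12.4  -76.2  103.8 -165.6] ph 13.62 post [461.  193.2] 201.3 dir 112.65 beaker [466.63434945 -12.39031527] -164.6
[ 588.25542159 -116.3809342    47.26572537] [-2.13867004 -0.39414862 -0.77250737]
```

View pics/d1.png

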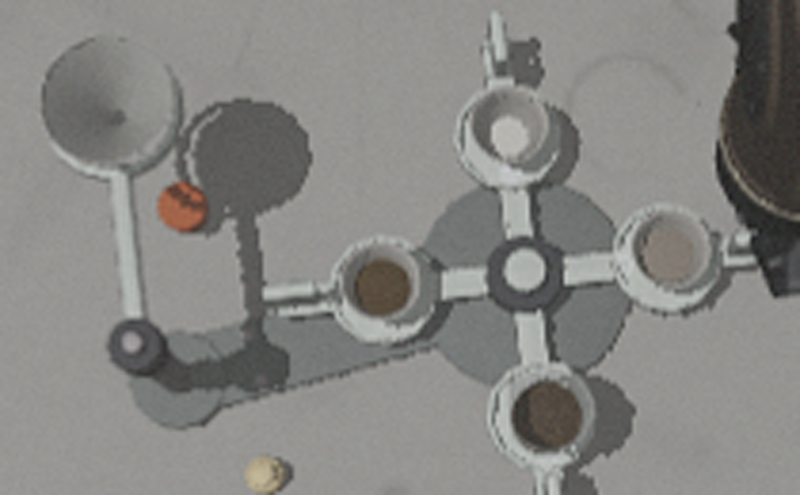

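The carousel is turning as planned. The beaker is now at crop (548,412), with the cups still seated and the pusher against the right-hand tab.

>>> play_rows --pt "-0.53 -0.21 0 0 0 -0.04" --pt "-1.07 -0.4 0 0 0 -0.09" --pt "-1.62 -0.56 0 0 0 -0.13" --pt "-2.17 -0.71 0 0 0 -0.17" --pt "-2.73 -0.82 0 0 0 -0.22" --pt "-3.3 -0.91 0 0 0 -0.26" --pt "-3.86 -0.98 0 0 0 -0.31" --pt "-4.43 -1.02 0 0 0 -0.35" --pt "-5.0 -1.04 0 0 0 -0.39" --pt "-5.58 -1.03 0 0 0 -0.44" --pt "-6.15 -1.0 0 0 0 -0.48" --pt "-6.72 -0.94 0 0 0 -0.52"

```text
t: 6.25
position: [522.6, -125.0, 47.5]
ee_rot: [2.497, 1.905, 0.001]
force: [1.3, 1.5, 0.1]
width: 0.0
gripper_force: 0.5
```

>>> play_rows --pt "-0.57 0.08 0 0 0 -0.04" --pt "-1.13 0.19 0 0 0 -0.09" --pt "-1.68 0.32 0 0 0 -0.13" --pt "-2.23 0.47 0 0 0 -0.17" --pt "-2.78 0.65 0 0 0 -0.22" --pt "-3.31 0.86 0 0 0 -0.26" --pt "-3.84 1.08 0 0 0 -0.31" --pt "-4.35 1.33 0 0 0 -0.35" --pt "-4.85 1.6 0 0 0 -0.39" --pt "-5.35 1.89 0 0 0 -0.44" --pt "-5.82 2.21 0 0 0 -0.48" --pt "-6.29 2.54 0 0 0 -0.52"

```text
t: 7.25
position: [459.9, -99.6, 47.6]
ee_rot: [2.903, 1.199, 0.001]
force: [1.2, -0.5, -0.3]
width: -0.002
gripper_force: 0.5
```

Run:
```python
from h import *
im,d,p,P=meas()
s=ctrl.get_state();print(s['position'],s['force'])
t=np.radians(-127);P0=np.array([538.5,5.1])+131*np.array([np.cos(t),np.sin(t)])
arc(P0,np.radians(-99),[-129,-131,-133,-135,-137,-138.5,-140,-141.5,-143,-144,-145,-145.5])
```

```text
C [539.   5.] tabs [[629.2, 96.8], [629.3, -85.9], [448.4, 96.7]] [ 45.5 -45.2 134.7] ph 44.99 post [461.1 193.4] 203.9 dir 112.47 beaker [488.50479265  64.03652886] 130.5
[458.68436767 -98.81934679  47.43806528] [-1.61518974  0.99967314 -0.13379993]
[[-0.36, 0.28, 0, 0, 0, -0.03], [-0.71, 0.58, 0, 0, 0, -0.07], [-1.05, 0.88, 0, 0, 0, -0.1], [-1.38, 1.2, 0, 0, 0, -0.14], [-1.7, 1.53, 0, 0, 0, -0.17], [-1.93, 1.78, 0, 0, 0, -0.2], [-2.15, 2.04, 0, 0, 0, -0.23], [-2.37, 2.31, 0, 0, 0, -0.25], [-2.58, 2.58, 0, 0, 0, -0.28], [-2.71, 2.76, 0, 0, 0, -0.3], [-2.85, 2.95, 0, 0, 0, -0.31], [-2.91, 3.04, 0, 0, 0, -0.32]]
```

>>> play_rows --pt "-0.36 0.28 0 0 0 -0.03" --pt "-0.71 0.58 0 0 0 -0.07" --pt "-1.05 0.88 0 0 0 -0.1" --pt "-1.38 1.2 0 0 0 -0.14" --pt "-1.7 1.53 0 0 0 -0.17" --pt "-1.93 1.78 0 0 0 -0.2" --pt "-2.15 2.04 0 0 0 -0.23" --pt "-2.37 2.31 0 0 0 -0.25" --pt "-2.58 2.58 0 0 0 -0.28" --pt "-2.71 2.76 0 0 0 -0.3" --pt "-2.85 2.95 0 0 0 -0.31" --pt "-2.91 3.04 0 0 0 -0.32"

```text
t: 8.3
position: [430.4, -68.9, 47.4]
ee_rot: [3.057, 0.725, -0.0]
force: [-0.7, -1.2, 1.0]
width: -0.003
gripper_force: 0.5
```

Run:
```python
from h import *
im,d,p,P=meas()
s=ctrl.get_state();print(s['position'],s['force'])
v=cv2.cvtColor(im,cv2.COLOR_RGB2GRAY)
# dark collars: hub & post top by colour in top and scene
for n in('top','scene'):
    if n=='scene': im,d,p=snap('scene')
    save(cv2.resize(im[215:345,190:400] if n=='top' else im[215:385,240:440],(700,595),interpolation=2),'e_%s.png'%n)
t=np.radians(-145.5);P0=np.array([538.5,5.1])+131*np.array([np.cos(t),np.sin(t)])
arc(P0,np.radians(-117.5),[-146,-147,-148,-149,-149.5])
```

```text
C [539.   5.] tabs [[653.1, 63.9], [596.7, -110.2], [479.8, 120.1]] [ 27.3 -63.4 117.2] ph 27.04 post [460.9 193.4] 204.0 dir 112.51 beaker [507.90511064  78.09800038] 113.0
[430.28824479 -68.73995595  47.34038255] [1.22214871 0.4872939  0.19631067]
[[-0.06, 0.09, 0, 0, 0, -0.01], [-0.19, 0.29, 0, 0, 0, -0.03], [-0.31, 0.48, 0, 0, 0, -0.04], [-0.43, 0.67, 0, 0, 0, -0.06], [-0.49, 0.77, 0, 0, 0, -0.07]]
```

View pics/e_top.png

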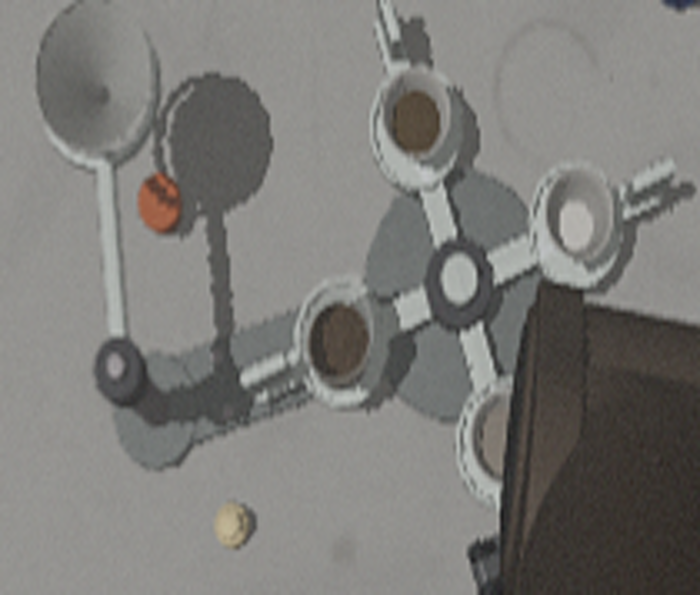

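The beaker is nearly aligned, at crop (340,340), with about 4.5° left to go.

>>> play_rows --pt "-0.06 0.09 0 0 0 -0.01" --pt "-0.13 0.19 0 0 0 -0.02" --pt "-0.19 0.29 0 0 0 -0.03" --pt "-0.25 0.39 0 0 0 -0.04" --pt "-0.31 0.48 0 0 0 -0.04" --pt "-0.37 0.58 0 0 0 -0.05" --pt "-0.43 0.67 0 0 0 -0.06" --pt "-0.49 0.77 0 0 0 -0.07" --pt "-0.49 0.77 0 0 0 -0.07"

```text
t: 9.15
position: [425.4, -61.0, 47.3]
ee_rot: [-3.08, -0.617, 0.0]
force: [-0.4, -0.3, 0.1]
width: 0.003
gripper_force: 0.0
```

```bash
cat >> h.py <<'E'
def fine():
    # C and post from hub cap / post collar brightness centroid, both views
    for n in('top','scene'):
        im,d,p=snap(n); P=pts(d,p)
        R=np.hypot(P[...,0]-538.7,P[...,1]-5)
        m=((R<14)&(P[...,2]>44)&(P[...,2]<56)).astype(np.uint8)
        u=cv2.moments(m,True); z=np.median(P[m>0][:,2]); hub=P[m>0].mean(0)
        m=((np.hypot(P[...,0]-460,P[...,1]-192)<25)&(P[...,2]>158)).astype(np.uint8)
        po=P[m>0].mean(0)
        R=np.hypot(P[...,0]-538.7,P[...,1]-5)
        m=((R>50)&(R<112)&(P[...,2]>79)&(P[...,2]<93)&(P[...,1]>20))
        q=P[m]; bc=cv2.minEnclosingCircle(q[:,:2].astype(np.float32)) if len(q)>5 else None
        m=((R>106)&(R<152)&(P[...,2]>62)&(P[...,2]<75)).astype(np.uint8)
        k,l,s,c=cv2.connectedComponentsWithStats(m)
        tb=[P[l==i].mean(0)[:2] for i in range(1,k) if s[i,4]>25]
        print(n,'hub',hub.round(1),'post',po.round(1),'beaker',bc,len(q),'tabs',[(t.round(1).tolist(),round(float(np.degrees(np.arctan2(t[1]-5,t[0]-538.6))),1)) for t in tb])
E
python3 - <<'E'
from h import *
meas(); fine()
s=ctrl.get_state();print(s['position'],s['force'])
E
```

```text
C [539.   5.] tabs [[657.0, 55.9], [588.4, -113.7], [487.4, 123.9]] [ 23.3 -67.4 113.5] ph 23.13 post [460.8 193.2] 203.7 dir 112.56 beaker [511.96785456  79.74997125] 109.9
top hub [538.5   5.3  48.9] post [461.  193.7 162.1] beaker ((507.28955078125, 78.3232650756836), 25.456743240356445) 113 tabs [([657.9, 56.0], 23.2), ([589.3, -114.2], -66.9), ([488.0, 124.3], 113.0)]
scene hub [539.7   9.   48.7] post [460.8 199.3 161.8] beaker ((510.9645690917969, 83.27996063232422), 26.5562801361084) 146 tabs [([590.8, -107.9], -65.2), ([659.6, 60.4], 24.6), ([421.6, -44.9], -156.9)]
[425.51710978 -61.1592987   47.30887566] [ 0.24273406 -0.49233822 -0.00061184]
```

>>> play_rows --pt "-0.03 0.05 0 0 0 0" --pt "-0.06 0.1 0 0 0 0" --pt "-0.06 0.1 0 0 0 0" --pt "0.1 -0.2 0 0 0 0" --pt "0.4 -0.7 0 0 0 0" --pt "0.9 -1.4 0 0 0 0" --pt "1 -1.6 2 0 0 0" --pt "1 -1.6 5 0 0 0" --pt "1 -1.6 8 0 0 0" --pt "1 -1.6 12 0 0 0" --pt "1 -1.6 16 0 0 0" --pt "1 -1.6 19 0 0 0"

```text
t: 10.3
position: [436.2, -78.2, 240.7]
ee_rot: [3.08, 0.616, 0.004]
force: [1.6, 0.0, -0.2]
width: -0.003
gripper_force: 0.0
```

Run:
```python
from h import *
meas(); fine()
s=ctrl.get_state();print(s['position'],s['ee_rot'],s['force'])
```

```text
C [539.   5.] tabs [[657.5, 55.1], [488.3, 124.4]] [ 22.9 113. ] ph 22.98 post [461.  193.5] 204.0 dir 112.5 beaker [513.22583595  80.83602303] 108.8
top hub [538.6   5.2  49. ] post [461.1 193.5 161.9] beaker ((507.99951171875, 79.04661560058594), 25.614233016967773) 115 tabs [([658.1, 55.3], 22.8), ([488.7, 124.6], 112.6), ([413.1, -47.7], -157.2)]
scene hub [539.7   9.1  48.7] post [460.8 199.3 161.8] beaker ((510.3218078613281, 83.1637954711914), 25.42983055114746) 147 tabs [([590.0, -108.0], -65.6), ([659.7, 59.9], 24.4), ([420.8, -39.9], -159.1)]
[437.37207796 -78.16390016 239.82795199] [3.07910929 0.61602737 0.00845279] [ 0.43032075 -1.17499838 -1.5710438 ]
```

Carousel is aligned at about 112.7° (target 112.5°). Next I move behind the bar, with the clearances computed above.

>>> play_rows --pt "0.3 1.2 0.3 0 0 0.1" --pt "0.8 4 0.6 0 0 0.2" --pt "1.3 7 1 0 0 0.3" --pt "1.9 10 1 0 0 0.4" --pt "2.5 13 1 0 0 0.5" --pt "3.1 16 1 0 0 0.6" --pt "3.7 19 1 0 0 0.7" --pt "4.3 22 1 0 0 0.8" --pt "4.9 25 1 0 0 0.9" --pt "5.5 28 1 0 0 1.0" --pt "6 30.5 1 0 0 1.1" --pt "6.4 32.2 1 0 0 1.2"

```text
t: 11.45
position: [499.1, 247.0, 245.6]
ee_rot: [-2.184, -2.255, 0.003]
force: [-1.2, -0.4, -1.2]
width: -0.001
gripper_force: 0.0
```

>>> play_rows --pt "0 0 0 0 0 0.1" --pt "0 0 0 0 0 0.2" --pt "0 0 0 0 0 0.3" --pt "0 0 0 0 0 0.4" --pt "0 0 0 0 0 0.5" --pt "0 0 0 0 0 0.6" --pt "0 0 0 0 0 0.7" --pt "0 0 0 0 0 0.8" --pt "0 0 0 0 0 0.9" --pt "0 0 0 0 0 1.0" --pt "0 0 0 0 0 1.1" --pt "0 0 0 0 0 1.2"

```text
t: 12.45
position: [499.4, 243.8, 245.6]
ee_rot: [-0.533, -3.094, 0.002]
force: [-0.8, -0.2, 0.6]
width: 0.002
gripper_force: 0.0
```

>>> play_rows --pt "0 0 0 0 0 0.1" --pt "0 0 0 0 0 0.2" --pt "0 0 0 0 0 0.3" --pt "0 0 0 0 0 0.4" --pt "0 0 0 0 0 0.5" --pt "0 0 0 0 0 0.61" --pt "0 0 0 0 0 0.61" --pt "0 0 0 0 0 0.61"

```text
t: 13.12
position: [499.4, 244.0, 246.0]
ee_rot: [0.407, -3.113, -0.0]
force: [0.2, 0.5, 1.2]
width: -0.0
gripper_force: 0.0
```

Run:
```python
from h import *
s=ctrl.get_state();print(s['position'],s['ee_rot'],s['joints'].round(2))
im,d,p=snap('scene'); save(cv2.resize(im[150:370,220:480],(700,592),interpolation=2),'f1.png')
```

```text
[499.42809143 243.96200052 246.00622755] [ 4.07417427e-01 -3.11273415e+00 -2.83563268e-05] [-0.05  0.4  -0.68  1.68  0.26  1.16  1.03]
```

View pics/f1.png

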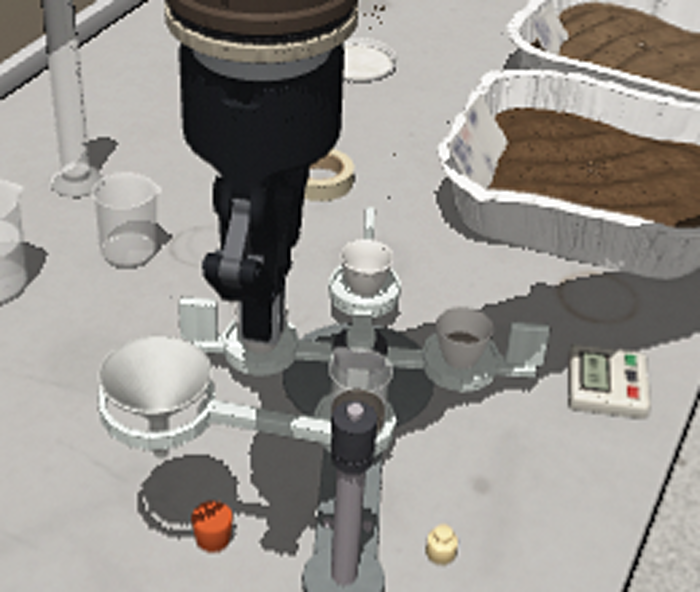

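The tip is behind the bar (crop (262,335)) and the funnel is clear at (155,385). Next: descend and compute the push rows.

>>> play_rows --pt "0 0 -0.6 0 0 0" --pt "0 0 -2 0 0 0" --pt "0 0 -3.5 0 0 0" --pt "0 0 -5 0 0 0" --pt "0 0 -6.5 0 0 0" --pt "0 0 -8 0 0 0" --pt "0 0 -9.3 0 0 0" --pt "0 0 -10.3 0 0 0" --pt "0 0 -10.8 0 0 0" --pt "0 0 -10.8 0 0 0"

```text
t: 14.0
position: [499.0, 244.3, 138.1]
ee_rot: [0.412, -3.113, 0.001]
force: [-0.0, -0.4, 0.0]
width: -0.002
gripper_force: 0.0
```

```bash
cat >> h.py <<'E'
def bar(P0,b0,seq):
    for b,off in seq:
        t=np.radians(b);u=np.array([np.cos(t),np.sin(t)]);n=np.array([-u[1],u[0]])
        q=np.array([461,193.5])+52*u+off*n; d=(q-P0)/10
        print([round(float(d[0]),2),round(float(d[1]),2),0,0,0,round(float(np.radians(b-b0)),2)],end=', ')
    print(); return q,b
E
python3 - <<'E'
from h import *
s=ctrl.get_state();P0=s['position'];print(P0,s['force']); P0=P0[:2]
seq=[(15.3,35),(15.3,31),(15.3,27),(15.3,24),(15.3,21.5)]+[(15.3-1.5*i,19.5) for i in range(1,8)]
P0,b=bar(P0,15.3,seq)
for k in range(3):
    s=b; P0,b=bar(P0,b,[(s-2*i,19.5) for i in range(1,13)]); print(b)
E
```

```text
[498.95062273 244.33484169 138.1037554 ] [-0.02986828 -0.39257348  0.00995576]
[0.3, -0.34, 0, 0, 0, 0.0], [0.4, -0.72, 0, 0, 0, 0.0], [0.51, -1.11, 0, 0, 0, 0.0], [0.59, -1.4, 0, 0, 0, 0.0], [0.65, -1.64, 0, 0, 0, 0.0], [0.79, -1.95, 0, 0, 0, -0.03], [0.87, -2.07, 0, 0, 0, -0.05], [0.95, -2.19, 0, 0, 0, -0.08], [1.02, -2.32, 0, 0, 0, -0.1], [1.09, -2.45, 0, 0, 0, -0.13], [1.16, -2.57, 0, 0, 0, -0.16], [1.22, -2.71, 0, 0, 0, -0.18], 
[0.08, -0.18, 0, 0, 0, -0.03], [0.15, -0.36, 0, 0, 0, -0.07], [0.22, -0.54, 0, 0, 0, -0.1], [0.28, -0.72, 0, 0, 0, -0.14], [0.34, -0.91, 0, 0, 0, -0.17], [0.38, -1.1, 0, 0, 0, -0.21], [0.43, -1.28, 0, 0, 0, -0.24], [0.46, -1.48, 0, 0, 0, -0.28], [0.49, -1.67, 0, 0, 0, -0.31], [0.51, -1.86, 0, 0, 0, -0.35], [0.53, -2.05, 0, 0, 0, -0.38], [0.53, -2.25, 0, 0, 0, -0.42], 
-19.2
[0.0, -0.19, 0, 0, 0, -0.03], [-0.0, -0.39, 0, 0, 0, -0.07], [-0.02, -0.58, 0, 0, 0, -0.1], [-0.04, -0.77, 0, 0, 0, -0.14], [-0.06, -0.97, 0, 0, 0, -0.17], [-0.09, -1.16, 0, 0, 0, -0.21], [-0.13, -1.35, 0, 0, 0, -0.24], [-0.18, -1.54, 0, 0, 0, -0.28], [-0.23, -1.72, 0, 0, 0, -0.31], [-0.29, -1.91, 0, 0, 0, -0.35], [-0.36, -2.09, 0, 0, 0, -0.38], [-0.43, -2.27, 0, 0, 0, -0.42], 
-43.2
[-0.08, -0.18, 0, 0, 0, -0.03], [-0.16, -0.35, 0, 0, 0, -0.07], [-0.25, -0.52, 0, 0, 0, -0.1], [-0.35, -0.69, 0, 0, 0, -0.14], [-0.45, -0.86, 0, 0, 0, -0.17], [-0.56, -1.02, 0, 0, 0, -0.21], [-0.67, -1.18, 0, 0, 0, -0.24], [-0.79, -1.33, 0, 0, 0, -0.28], [-0.91, -1.48, 0, 0, 0, -0.31], [-1.04, -1.62, 0, 0, 0, -0.35], [-1.17, -1.76, 0, 0, 0, -0.38], [-1.31, -1.9, 0, 0, 0, -0.42], 
-67.2
```

>>> play_rows --pt "0.3 -0.34 0 0 0 0" --pt "0.4 -0.72 0 0 0 0" --pt "0.51 -1.11 0 0 0 0" --pt "0.59 -1.4 0 0 0 0" --pt "0.65 -1.64 0 0 0 0" --pt "0.79 -1.95 0 0 0 -0.03" --pt "0.87 -2.07 0 0 0 -0.05" --pt "0.95 -2.19 0 0 0 -0.08" --pt "1.02 -2.32 0 0 0 -0.1" --pt "1.09 -2.45 0 0 0 -0.13" --pt "1.16 -2.57 0 0 0 -0.16" --pt "1.22 -2.71 0 0 0 -0.18"

```text
t: 15.0
position: [511.7, 217.7, 139.4]
ee_rot: [-0.128, 3.139, 0.0]
force: [-1.0, 1.6, 2.1]
width: 0.001
gripper_force: 1.0
```

>>> play_rows --pt "0.08 -0.18 0 0 0 -0.03" --pt "0.15 -0.36 0 0 0 -0.07" --pt "0.22 -0.54 0 0 0 -0.1" --pt "0.28 -0.72 0 0 0 -0.14" --pt "0.34 -0.91 0 0 0 -0.17" --pt "0.38 -1.1 0 0 0 -0.21" --pt "0.43 -1.28 0 0 0 -0.24" --pt "0.46 -1.48 0 0 0 -0.28" --pt "0.49 -1.67 0 0 0 -0.31" --pt "0.51 -1.86 0 0 0 -0.35" --pt "0.53 -2.05 0 0 0 -0.38" --pt "0.53 -2.25 0 0 0 -0.42"

```text
t: 16.0
position: [517.1, 194.9, 139.3]
ee_rot: [0.528, 3.097, 0.0]
force: [-1.3, 2.0, -0.0]
width: -0.005
gripper_force: 0.7
```

Run:
```python
from h import *
s=ctrl.get_state();print(s['position'],s['force'])
im,d,p=snap('scene'); P=pts(d,p)
save(cv2.resize(im[150:370,220:480],(700,592),interpolation=2),'g1.png')
m=(P[...,2]>160)&(P[...,2]<176)&(np.abs(np.hypot(P[...,0]-461,P[...,1]-196)-125)<45)
q=P[m][:,:2].astype(np.float32);print(len(q),cv2.minEnclosingCircle(q))
```

```text
[517.08228675 194.9418476  139.28557014] [-1.30178079  1.98167282 -0.03501544]
121 ((580.6229248046875, 153.26898193359375), 35.514892578125)
```

View pics/g1.png

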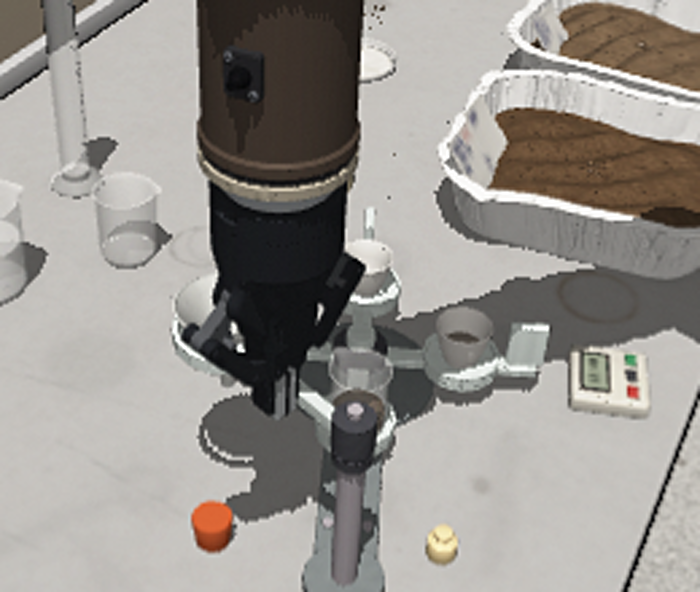

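The bar is swinging freely (funnel at crop (205,310)), following the finger at about -20°. Continue.

>>> play_rows --pt "0 -0.19 0 0 0 -0.03" --pt "0 -0.39 0 0 0 -0.07" --pt "-0.02 -0.58 0 0 0 -0.1" --pt "-0.04 -0.77 0 0 0 -0.14" --pt "-0.06 -0.97 0 0 0 -0.17" --pt "-0.09 -1.16 0 0 0 -0.21" --pt "-0.13 -1.35 0 0 0 -0.24" --pt "-0.18 -1.54 0 0 0 -0.28" --pt "-0.23 -1.72 0 0 0 -0.31" --pt "-0.29 -1.91 0 0 0 -0.35" --pt "-0.36 -2.09 0 0 0 -0.38" --pt "-0.43 -2.27 0 0 0 -0.42"

```text
t: 17.05
position: [512.8, 172.2, 139.4]
ee_rot: [1.162, 2.919, 0.0]
force: [-0.3, 1.2, 0.6]
width: -0.002
gripper_force: 0.7
```

>>> play_rows --pt "-0.08 -0.18 0 0 0 -0.03" --pt "-0.16 -0.35 0 0 0 -0.07" --pt "-0.25 -0.52 0 0 0 -0.1" --pt "-0.35 -0.69 0 0 0 -0.14" --pt "-0.45 -0.86 0 0 0 -0.17" --pt "-0.56 -1.02 0 0 0 -0.21" --pt "-0.67 -1.18 0 0 0 -0.24" --pt "-0.79 -1.33 0 0 0 -0.28" --pt "-0.85 -1.4 0 0 0 -0.3" --pt "-0.91 -1.48 0 0 0 -0.31" --pt "-0.97 -1.55 0 0 0 -0.33" --pt "-1.04 -1.62 0 0 0 -0.35"

```text
t: 18.05
position: [502.4, 156.1, 139.4]
ee_rot: [1.652, 2.672, 0.0]
force: [0.4, 1.1, 1.1]
width: 0.003
gripper_force: 0.7
```

Run:
```python
from h import *
s=ctrl.get_state();print(s['position'],s['force'])
im,d,p=snap('scene'); P=pts(d,p)
m=(P[...,2]>160)&(P[...,2]<176)&(np.abs(np.hypot(P[...,0]-461,P[...,1]-199)-125)<45)
q=P[m][:,:2].astype(np.float32);c,r=cv2.minEnclosingCircle(q);print(len(q),c,r,np.degrees(np.arctan2(c[1]-199.3,c[0]-460.8)))
```

```text
[502.41708685 156.09127156 139.36609687] [0.41055043 1.12716061 1.09443158]
7 (510.3874816894531, 92.61447143554688) 29.768877029418945 -65.07097376517162
```

>>> play_rows --pt "-0.07 -0.07 0 0 0 -0.02" --pt "-0.14 -0.14 0 0 0 -0.04" --pt "-0.2 -0.21 0 0 0 -0.05" --pt "-0.2 -0.21 0 0 0 -0.05"

```text
t: 18.43
position: [500.2, 153.9, 139.3]
ee_rot: [-1.717, -2.631, 0.0]
force: [1.2, -0.1, 1.0]
width: 0.005
gripper_force: 0.5
```

>>> play_rows --pt "-0.07 -0.05 0 0 0 0" --pt "-0.11 -0.07 0 0 0 0" --pt "-0.11 -0.07 0 0 0 0"

```text
t: 18.68
position: [499.7, 153.8, 139.4]
ee_rot: [1.716, 2.631, 0.002]
force: [2.6, 3.8, -0.5]
width: 0.002
gripper_force: 1.6
```

>>> play_rows --pt "-0.1 -0.05 0 0 0 0" --pt "-0.1 -0.05 0 0 0 0" --pt "-0.1 -0.05 0 0 0 0"

```text
t: 18.93
position: [499.5, 153.6, 139.7]
ee_rot: [1.715, 2.63, 0.004]
force: [6.0, 3.9, -2.7]
width: -0.003
gripper_force: 2.7
```

>>> play_rows --pt "0.2 0.08 0 0 0 0" --pt "0.6 0.25 0 0 0 0" --pt "1.2 0.5 0 0 0 0" --pt "2 0.8 0 0 0 0" --pt "2.4 1 0.5 0 0 0" --pt "2.4 1 2 0 0 0" --pt "2.4 1 4 0 0 0" --pt "2.4 1 7 0 0 0" --pt "2.4 1 10 0 0 0" --pt "2.4 1 13 0 0 0" --pt "2.4 1 15 0 0 0" --pt "2.4 1 16 0 0 0"

```text
t: 19.93
position: [523.4, 163.6, 302.8]
ee_rot: [1.715, 2.629, 0.006]
force: [0.9, -0.3, 0.3]
width: 0.001
gripper_force: 0.0
```

>>> play_rows --pt "1 -2 0 0 0 0" --pt "2 -5 0 0 0 0" --pt "3 -8 0 0 0 0" --pt "4 -11 0 0 0 0" --pt "5 -14 0 0 0 0" --pt "5 -17 0 0 0 0" --pt "5 -20 0 0 0 0" --pt "5 -23 0 0 0 0" --pt "5 -26 0 0 0 0" --pt "5 -29 0 0 0 0" --pt "5 -31 0 0 0 0" --pt "5 -32 0 0 0 0"

```text
t: 20.93
position: [571.5, -161.0, 298.4]
ee_rot: [-1.721, -2.627, 0.003]
force: [-0.6, 0.8, 0.7]
width: -0.001
gripper_force: 0.0
```

Run:
```python
from h import *
s=ctrl.get_state();print(s['position'],s['force'])
meas(); fine()
for n in('top','scene'):
    im,d,p=snap(n); P=pts(d,p)
    m=(P[...,2]>163)&(P[...,2]<176)&(np.hypot(P[...,0]-508,P[...,1]-80)<45)
    q=P[m][:,:2].astype(np.float32);print(n,'rim',len(q),cv2.minEnclosingCircle(q))
    if n=='scene': save(cv2.resize(im[215:385,240:440],(700,595),interpolation=2),'z1.png')
```

```text
[ 571.49188141 -160.99835687  298.35411188] [-0.58773216  0.81705901  0.70201934]
C [538.1   5.3] tabs [[657.0, 55.0], [587.5, -114.2], [487.7, 125.2], [420.3, -44.7]] [  22.7  -67.6  112.8 -157. ] ph 22.74 post [461.1 193.2] 203.1 dir 112.3 beaker [484.63124958  77.14178175] 126.7
top hub [538.5   5.5  48.6] post [461.  193.4 162. ] beaker None 4 tabs [([658.2, 55.3], 22.8), ([588.3, -114.4], -67.4), ([488.2, 125.5], 112.7), ([420.5, -45.0], -157.1)]
scene hub [540.8   2.9  49.6] post [460.7 199.3 161.6] beaker ((509.47747802734375, 83.07136535644531), 26.21023941040039) 120 tabs [([589.9, -108.2], -65.6), ([659.7, 60.2], 24.5), ([421.1, -39.9], -159.1)]
top rim 212 ((508.30133056640625, 78.93562316894531), 34.45002746582031)
scene rim 210 ((510.92779541015625, 81.65699768066406), 36.18112564086914)
```

View pics/z1.png

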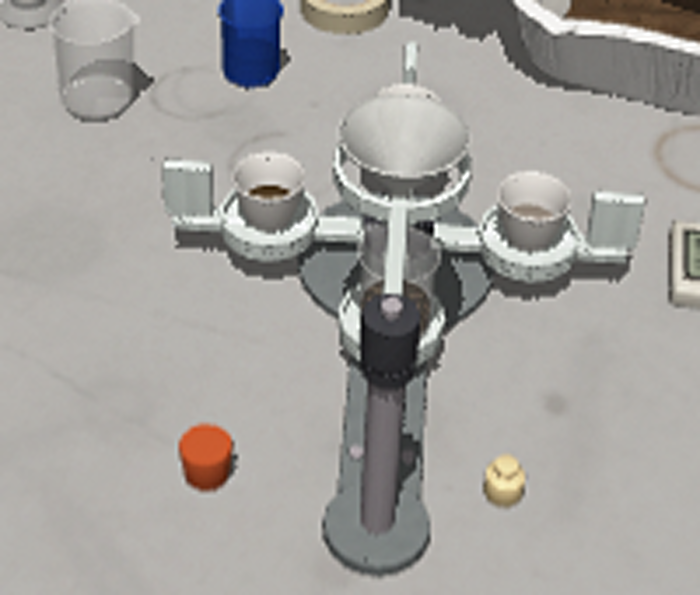

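The funnel rim centre measures (508.3, 78.9). The beaker centre measured (508.0, 79.0) before the swing, in the same camera. In the image the funnel is over the beaker, the cups are seated and the stopper and weight are undisturbed.

```bash
python3 -c "
from station import ctrl
print(ctrl.sign_off())"
```

```text
the job is handed in; nothing more can be done
None
```

The job is handed in: the carousel was turned so the beaker stands on the post side, then the bar was pushed to its stop, leaving the funnel within about 1 mm of the beaker's middle by camera measurement, at about 21 s on the robot's clock.

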